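# Clamp a painting panel in the studio jig

## Task

Slide the white primed panel fully home into the corner of the wooden jig, flush against both dark fences, and only then push the red lever of the toggle clamp down past centre until it locks on its stop and the rubber pad holds the panel there. Work gently, by feel: never press harder than about 2.5 kg (25 N) on the panel or on the clamp, and once the lever is down do not lean on it to force it against its stop. Leave the other things on and around the jig where they are.

Things in the scene. Friction and masses are not known exactly. Their poses are not given: they have to be found in the camera images.
- jig: plywood jig board 300 x 300 x 18 mm, fixed to the bench. Origin: centre of its underside; z up, x towards the far fence, y towards the clamp. Two dark wooden fences, 14 mm high above the board: far fence, face at x = +70 mm (y -90 to +40 mm); side fence, face at y = +50 mm (x -45 to +55 mm).
- home (a point): where the origin of the panel lies when the panel is home, flush against both fences: on the jig board's top (18 mm above the bench), at x = +25, y = -5 mm of the jig; axes as the jig's.
- panel: loose painting panel, white primed top and wooden edges, 90 (its x) x 110 (its y) x 22 mm (z), 140 to 280 g (slides at 1 to 3 N), lying flat on the jig board 20 to 60 mm short of each fence and askew by less than 15 degrees. Origin: centre of its underside.
- clamp: steel toggle clamp with all its moving parts, screwed to the jig board behind the side fence; base plate 50 x 64 mm. Origin: on the lever's hinge, 80 mm above the bench, at x = +25, y = +115 mm of the jig; axes as the jig's. Open, its 75 mm arm stands up steeply, leaning to -y, with a rubber pad 22 mm across; locked, the arm lies about level and the pad presses on the panel's middle.
- lever_hinge (a point): a point on the lever's hinge axis (its x axis). The lever rises from it towards the jig's +y: steel, then from 45 to 125 mm out a red round grip, 22 mm thick. Its elevation above level is 65 degrees less the joint angle, plus an unknown amount of up to 13 degrees up or down at which this lever is bolted to its hinge (it stays fixed): find it by touch or sight.
- clamp_lever (a joint): lever's hinge angle, rad: 0 open, growing as the lever goes down. Open, it stays where it is left. The pad meets the panel at about 0.65; then pushing takes up to about 12 N square to the grip, 95 mm out, most near 0.83, fading to nothing at dead centre, 1.0; from about 1.03 the lever snaps by itself on to its stop at 1.1 (locked). Leaning on it there with over 10 N strains it past 1.15.
- sanding_block: cork sanding block, 42 x 90 x 30 mm, on the jig board behind the far fence; origin: centre of its underside
- pigment_jar: small amber jar with black cap, 48 mm across, 45 mm high, on the near left corner of the jig board; origin: centre of its underside
- paint_tin: lidded paint tin, 90 mm across, 100 mm high, on the bench to the left; origin: centre of its underside
- varnish_tin: small tin with a blue band, 70 mm across, 75 mm high, on the bench to the left; origin: centre of its underside
- solvent_bottle: clear bottle with black cap, 66 mm across, 170 mm high, on the bench to the right; origin: centre of its underside
- palette_knife: palette knife (spatula) lying flat on the bench to the right of the jig; origin near its middle
- spare_panel: bare wooden panel 130 x 100 x 18 mm lying on the bench to the left; origin: centre of its underside
Not all that is in view belongs to the job. What is shaped like the panel but blue or green is not meant.

How it is judged:
By the outcome, as a careful person would: the job done as asked, in the order asked, and still so for the second after the job is handed in, with the robot touching nothing.
It also fails if it takes over 72 s, if anything falls off the work surface, if the arm or the gripper's body presses on something with over 40 N, if the wrist force passes 120 N, or if a joint passes its speed limit or range.

## Robot

A 7-joint arm with a two-finger parallel gripper is mounted at the origin on the work surface. World frame = base frame: x ahead of the robot, y to its left, z up, the work surface at z = 0. Lengths are in m, angles in rad, forces in N, time in s.
With the tool pointing down it reaches from about 0.425 to 0.925 m from the base axis. Payload 6.8 kg.
Tool frame: the origin (TCP) lies at the very end of the fingers, on their centre line; the grasp point (between the pads) lies 19 mm behind it; z points along the fingers, x is the direction in which the jaws open and shut, and the axes are right-handed (so a half turn about z gives the same grasp; the last joint's range is limited). The gripper opens to 85 mm and grips with 20 to 120 N. Pads are 22 mm wide; open, the fingers measure 114 mm over their backs; the gripper's body (76 mm by 85 mm) begins 54 mm behind the grasp point. The pads swing forward as they close: fully open they stand 13 mm farther back than shut.
Start: joints at [1.192, 0.477, 0.022, 1.555, -0.011, 1.109, -0.083], TCP at [0.181, -0.65, 0.231] pointing down, gripper open.
Joint ranges: [-2.96, 2.96], [-0.34, 2.1], [-1.41, 1.46], [0.24, 2.44], [-1.37, 4.51], [0.17, 1.92], [-2.96, 2.96]. Speed limits (rad/s): [2.39, 2.39, 3.14, 3.14, 3.14, 3.14, 3.14].

## Interface

Orientations are given as a rotation vector (axis times angle).
In Python, from bench import get_obs, imaging, hand_in gives the robot as it stands.
- The arm moves only by the tool send_rows, never from a script. Its argument "motion" is a list of rows, each an object with "dp": the shift along the world's x, y, z in m, a list of three; "rot": the turn, a rotation vector about the world's x, y, z in rad, a list of three; "grip": the finger opening in m, from 0 to 0.0854. In form: [{"dp": [dx, dy, dz], "rot": [ax, ay, az], "grip": grip}, ...]. A call has 1 to 20 rows; each row shifts and turns the pose as measured when the row begins; what a row does not reach is not made up. A row lasts 1/8 s, in which the tool goes at most 62.5 mm and 10.7 degrees, less where a joint would pass 70% of its speed; a pose out of reach is approached as far as the arm can. A call is refused whole if a number of a shift passes 0.0625 or a number of a turn 0.188, either way. A call with a gripper value outside its range is refused whole. The fingers move at their own pace and stop on an object; "grip_force" is the grip in N (left out, the last holds). Time passes only in rows, so rows that do not move let the fingers close. It gives the time, the measured TCP pose, the force and the opening at its end, in the units of the state.
- get_obs(): the state, without advancing time (a new reading comes with each control period).
- imaging.grab_frame(name): name is "scene" or "top" or "wrist"; returns a dict with "img" (480x640x3 uint8, red, green, blue), "fx", "fy", "cx", "cy" (pixels), "R" (3x3) and "t" (3): a world point X has camera coordinates R X + t. Camera axes: x right, y down, z forward; pixel columns grow to the right and rows downward; lengths in m; the calibration is good to about 2 mm. A picture is of the moment at which its call begins. There is no depth.
- hand_in(): hands the job in, once; it reports no verdict.
The state is a dict: "clock": time; "joints": joint angles; "qvel": joint speeds; "tau": joint torques, N m; "tcp_pos": TCP position; "orientation": TCP orientation; "contact_force": force on the tool from outside, world axes, zero at the start; "moment": the same for the moment, N m; "grip_width": finger opening in m.
Only numpy, scipy, OpenCV 4.12 (cv2) and the standard library are available. Lean on these libraries where they do the work, as an engineer would, in place of code of your own. Each camera call takes 0.05 s, during which the arm holds its last target. There are 200 camera calls.

## Working session

There is one attempt and no reset: what is moved stays moved. The work goes in short steps, Python scripts to look and compute and a tool call to move; the robot and the scene stay as the last step left them, time stands still between calls to the robot, and variables do not carry over. Pictures are saved under pics/ and viewed, about 8 in all and at most 12, crops included, and the job is handed in when it is done.

Besides the shell and the picture viewer there is one more tool, called after "Emit:" by a JSON object that holds its "method" and its "body", one argument or row to a line. send_rows: Moves the arm, as the interface text tells. Its arguments: {"type":"object","properties":{"motion":{"type":"array","items":{"type":"object","properties":{"dp":{"type":"array","items":{"type":"number"}},"rot":{"type":"array","items":{"type":"number"}},"grip":{"type":"number"}}}},"grip_force":{"type":"number"}},"required":["motion"]}

```bash
mkdir -p pics; ls; python3 - <<'E'
from bench import get_obs, imaging
import cv2,numpy as np,pickle
o=get_obs();print(o)
for n in("scene","top"):
    f=imaging.grab_frame(n);pickle.dump(f,open(f'pics/{n}0.pkl','wb'))
    cv2.imwrite(f'pics/{n}0.png',f['img'][:,:,::-1]);print(n,f['fx'],f['cx'],f['cy'],np.round(f['R'],3).tolist(),np.round(f['t'],3), -f['R'].T@f['t'])
E
```

```text
pics
{'clock': 0.0, 'joints': array([ 1.19189175,  0.47777275,  0.02232225,  1.55645967, -0.0114857 ,
        1.10927632, -0.08311379]), 'qvel': array([ 1.11937827e-04,  3.47115186e-04,  6.48042169e-04, -1.52125080e-03,
       -1.68501048e-04, -1.47211105e-03, -4.76116620e-05]), 'tau': array([-4.31871476e-04, -5.96456122e+01,  1.60739567e+00, -2.81203347e+01,
        1.24125709e-02,  9.29308328e-03,  1.17210843e-05]), 'tcp_pos': array([ 0.18040207, -0.64983559,  0.23034024]), 'orientation': array([-2.50023411e+00,  1.90061423e+00,  2.35877755e-03]), 'contact_force': array([-0.67596113, -1.58257902,  0.23840827]), 'moment': array([0.02238623, 0.00628262, 0.01485299]), 'grip_width': 0.08562288391510142}
scene 473.74809759620763 317.07274710100296 242.36707187084153 [[-0.721, 0.692, -0.023], [0.388, 0.376, -0.841], [-0.574, -0.615, -0.54]] [ 0.406 -0.132  1.428] [1.16398033 0.64746765 0.66881683]
top 611.8558330817057 314.80443919729584 225.31603232619426 [[0.027, -1.0, -0.013], [-0.99, -0.025, -0.14], [0.14, 0.017, -0.99]] [-0.008  0.591  1.603] [ 0.36093665 -0.02022759  1.66959734]
```

View pics/top0.png

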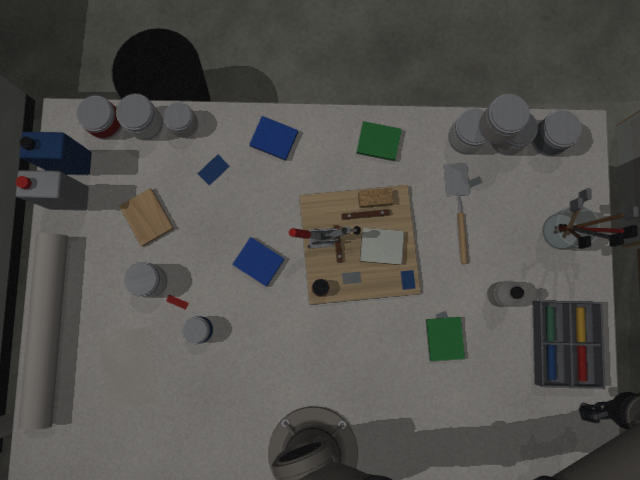

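View pics/scene0.png

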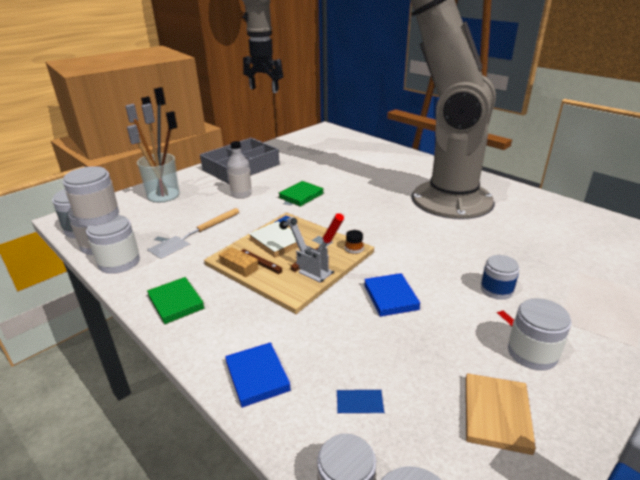

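Candidates: white panel at top (382,247). Not wanted: blue (259,262) and (274,138), green (380,141) and (445,338), spare wooden (147,216), small blue/grey patches on the jig (407,280) and (352,278). White one chosen; checking with a close crop.

```bash
cat > h.py <<'E'
import numpy as np,cv2
def ray(f,u,v,z):
    R=f['R'];t=f['t'];c=-R.T@t
    d=R.T@np.array([(u-f['cx'])/f['fx'],(v-f['cy'])/f['fy'],1.]);return c+d*(z-c[2])/d[2]
def proj(f,X):
    p=f['R']@np.asarray(X,float)+f['t'];return np.array([f['fx']*p[0]/p[2]+f['cx'],f['fy']*p[1]/p[2]+f['cy']])
def crop(f,x0,y0,x1,y1,s,name):
    cv2.imwrite(name,cv2.resize(f['img'][y0:y1,x0:x1,::-1],None,fx=s,fy=s,interpolation=cv2.INTER_CUBIC))
E
python3 - <<'E'
import pickle;from h import *
f=pickle.load(open('pics/top0.pkl','rb'));g=pickle.load(open('pics/scene0.pkl','rb'))
a=f['img'][175:310,285:430,::-1];b=g['img'][195:315,195:385,::-1]
a=cv2.resize(a,(580,540),interpolation=cv2.INTER_CUBIC)
cv2.imwrite('pics/c1.png',np.clip(a*1.3,0,255))
E
```

```text
[ WARN:0@0.024] global loadsave.cpp:1063 imwrite_ Unsupported depth image for selected encoder is fallbacked to CV_8U.
```

View pics/c1.png

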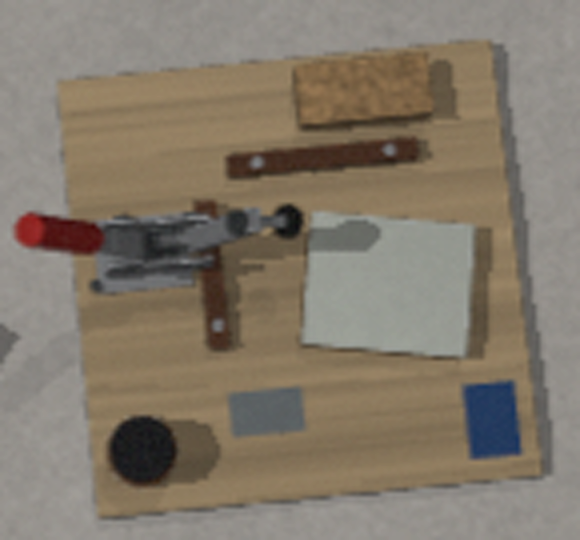

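The crop shows the white panel with corners (312,212),(475,225),(466,357),(303,344). The board corners are (60,80),(492,42),(543,475),(100,517), and the red grip runs from (30,230) to (100,237).

```bash
cat >> h.py <<'E'
def fit(P,Q):  # world = R(a) P + c
    P=np.array(P,float);Q=np.array(Q,float);p=P.mean(0);q=Q.mean(0);A=P-p;B=Q-q
    a=np.arctan2((A[:,0]*B[:,1]-A[:,1]*B[:,0]).sum(),(A*B).sum());R=rot(a)
    c=q-R@p;return a,c,np.abs((P@R.T+c)-Q).max()
def rot(a): return np.array([[np.cos(a),-np.sin(a)],[np.sin(a),np.cos(a)]])
E
python3 - <<'E'
import pickle;from h import *
f=pickle.load(open('pics/top0.pkl','rb'));g=pickle.load(open('pics/scene0.pkl','rb'))
px=lambda L,z:[ray(f,285+(u+.5)/4-.5,175+(v+.5)/4-.5,z)[:2] for u,v in L]
ja,jc,e=fit([(.15,.15),(.15,-.15),(-.15,-.15),(-.15,.15)],px([(60,80),(492,42),(543,475),(100,517)],.018))
print('jig',np.degrees(ja),jc,e)
fa,fc,e=fit([(.07,.04),(.07,-.09)],px([(228,178),(418,160)],.032));print('fence',np.degrees(fa),fc,e)
print('sidefence pts in jig',[rot(ja).T@(p-jc) for p in px([(228,178),(418,160),(222,225),(233,345)],.032)])
pa,pc,e=fit([(.045,.055),(.045,-.055),(-.045,-.055),(-.045,.055)],px([(312,212),(475,225),(466,357),(303,344)],.040))
print('panel',np.degrees(pa),pc,e,'in jig',np.degrees(pa-ja),rot(ja).T@(pc-jc))
h=jc+rot(ja)@[.025,.115];print('hinge',h)
# lever tip: scan elevation, grip axis projection in both views
for el in range(50,82,4):
    E=np.radians(el);d=rot(ja)@[0,1]
    P=lambda r:[*(h+d*r*np.cos(E)),.08+r*np.sin(E)]
    print(el,[np.round((proj(f,P(r))-[285,175])*4) for r in(.045,.125)],[np.round(proj(g,P(r)),1) for r in(.045,.125)])
G=cv2.resize(g['img'][195:315,195:385,::-1],None,fx=4,fy=4,interpolation=cv2.INTER_CUBIC);cv2.imwrite('pics/c2.png',G)
E
```

```text
jig 6.831104554022455 [ 0.5477177 -0.1139086] 0.0019210517762442425
fence 6.929919217777517 [ 0.54667601 -0.11207583] 0.0004455032397411296
sidefence pts in jig [array([0.06911538, 0.04161554]), array([ 0.06933804, -0.0874867 ]), array([0.03757676, 0.04878035]), array([-0.04381895,  0.04935046])]
panel -3.135856423240849 [ 0.54108419 -0.17317637] 0.000690715814756715 in jig -9.966960977263303 [-0.01363591 -0.05805803]
hinge [0.55886178 0.0032486 ]
50 [array([ 78., 240.]), array([ -8., 235.])] [array([328.6, 241.9]), array([348.2, 224.8])]
54 [array([ 82., 239.]), array([  3., 233.])] [array([327.7, 240.7]), array([345.5, 221.5])]
58 [array([ 86., 238.]), array([ 14., 231.])] [array([326.8, 239.7]), array([342.7, 218.4])]
62 [array([ 90., 238.]), array([ 26., 229.])] [array([325.8, 238.6]), array([339.7, 215.4])]
66 [array([ 94., 237.]), array([ 38., 227.])] [array([324.8, 237.7]), array([336.7, 212.7])]
70 [array([ 99., 236.]), array([ 51., 225.])] [array([323.7, 236.8]), array([333.5, 210.1])]
74 [array([104., 236.]), array([ 65., 223.])] [array([322.6, 236. ]), array([330.4, 207.8])]
78 [array([108., 235.]), array([ 79., 221.])] [array([321.5, 235.2]), array([327.1, 205.7])]
```

View pics/c2.png

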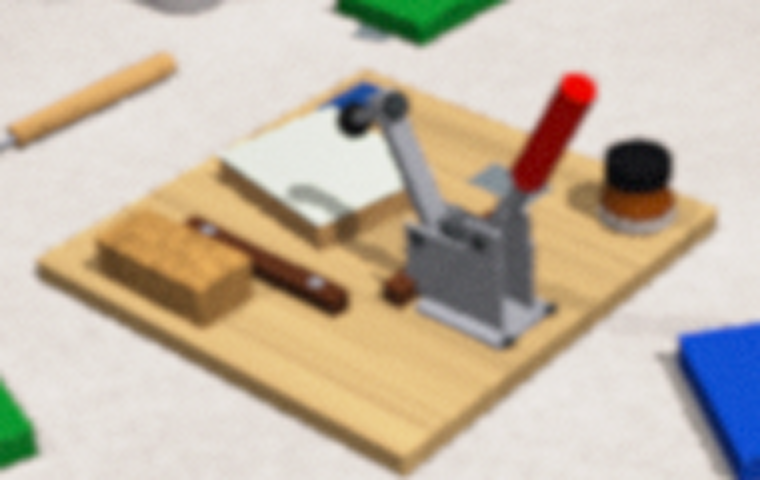

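Scene view: lever tip at (339.5,217) and grip base at (327,240), which gives an open elevation of about 62° in both views, so the offset is about -3°. In the jig the panel sits at (-14,-58) mm, askew -10°. Plan: push +x with two fingertips, then +y, then lower the lever.

```bash
cat >> h.py <<'E'
JA=np.radians(6.87);JC=np.array([.5475,-.1132])
from scipy.spatial.transform import Rotation as Rn
def J2W(x,y): return JC+rot(JA)@[x,y]
def state(o):
    j=rot(JA).T@(o['tcp_pos'][:2]-JC);M=Rn.from_rotvec(o['orientation']).as_matrix()
    print('t',round(o['clock'],2),'jig xy',np.round(j*1e3,1),'z',round(o['tcp_pos'][2]*1e3,1),'yaw(jaw)-jig',round(np.degrees(np.arctan2(M[1,0],M[0,0])-JA),2),'zaxis',np.round(M[:,2],3),'F',np.round(np.r_[rot(JA).T@o['contact_force'][:2],o['contact_force'][2]],1),'w',round(o['grip_width'],4))
E
python3 - <<'E'
from h import *;from bench import get_obs
o=get_obs();state(o);print(o['tcp_pos'],J2W(-.105,-.05)-o['tcp_pos'][:2],J2W(.025,-.005),'ex',rot(JA)[:,0])
E
```

```text
t 0.1 jig xy [-428.7 -488.9] z 230.4 yaw(jaw)-jig -81.35 zaxis [-0.001  0.002 -1.   ] F [-0.5 -0.  -0. ] w 0.0853
[ 0.18040411 -0.64990754  0.2304241 ] [0.26883063 0.47450675] [ 0.57291859 -0.11517368] ex [0.99282011 0.11961702]
```

Emit:
{"method": "send_rows", "body": {
  "motion": [
    {"dp":[0.027,0.047,0],"rot":[0,0,-0.04],"grip":0.05},
    {"dp":[0.027,0.047,0],"rot":[0,0,-0.04],"grip":0.05},
    {"dp":[0.027,0.047,0],"rot":[0,0,-0.04],"grip":0.05},
    {"dp":[0.027,0.047,0],"rot":[0,0,-0.03],"grip":0.05},
    {"dp":[0.027,0.047,0],"rot":[0,0,0],"grip":0.05},
    {"dp":[0.027,0.047,0],"rot":[0,0,0],"grip":0.05},
    {"dp":[0.027,0.047,0],"rot":[0,0,0],"grip":0.05},
    {"dp":[0.027,0.047,0],"rot":[0,0,0],"grip":0.05},
    {"dp":[0.02,0.04,0],"rot":[0,0,0],"grip":0.05},
    {"dp":[0,0,0],"rot":[0,0,0],"grip":0.05}
  ]
}}

```text
clock: 1.35
tcp_pos: [0.4187, -0.2181, 0.2272]
orientation: [-2.345, 2.089, 0.009]
contact_force: [-0.7, 0.1, -0.1]
grip_width: 0.0499
```

```bash
cat > s.py <<'E'
from h import *;from bench import get_obs
import sys
o=get_obs();state(o)
if len(sys.argv)>2: print('to go',J2W(float(sys.argv[1])/1e3,float(sys.argv[2])/1e3)-o['tcp_pos'][:2])
E
python3 s.py -105 -50
```

```text
t 1.35 jig xy [-140.4  -88.7] z 227.2 yaw(jaw)-jig -90.25 zaxis [-0.004  0.005 -1.   ] F [-0.7  0.2 -0.1] w 0.0499
to go [0.03052899 0.04266886]
```

Emit:
{"method": "send_rows", "body": {
  "motion": [
    {"dp":[0.015,0.022,-0.03],"rot":[0,0,0],"grip":0.05},
    {"dp":[0.015,0.021,-0.04],"rot":[0,0,0],"grip":0.05},
    {"dp":[0,0,-0.04],"rot":[0,0,0],"grip":0.05},
    {"dp":[0,0,-0.04],"rot":[0,0,0],"grip":0.05},
    {"dp":[0,0,-0.03],"rot":[0,0,0],"grip":0.05},
    {"dp":[0,0,0],"rot":[0,0,0],"grip":0.05}
  ]
}}

```text
clock: 2.1
tcp_pos: [0.4472, -0.1801, 0.0423]
orientation: [2.338, -2.096, -0.005]
contact_force: [0.3, -0.4, 0.0]
grip_width: 0.05
```

```bash
python3 s.py -105 -50; python3 - <<'E'
from h import *;from bench import imaging
f=imaging.grab_frame('wrist');cv2.imwrite('pics/w1.png',f['img'][:,:,::-1])
E
```

```text
t 2.1 jig xy [-107.6  -54.4] z 42.3 yaw(jaw)-jig -90.64 zaxis [-0.003  0.001 -1.   ] F [ 0.3 -0.4  0. ] w 0.05
to go [0.00202239 0.00467178]
```

View pics/w1.png

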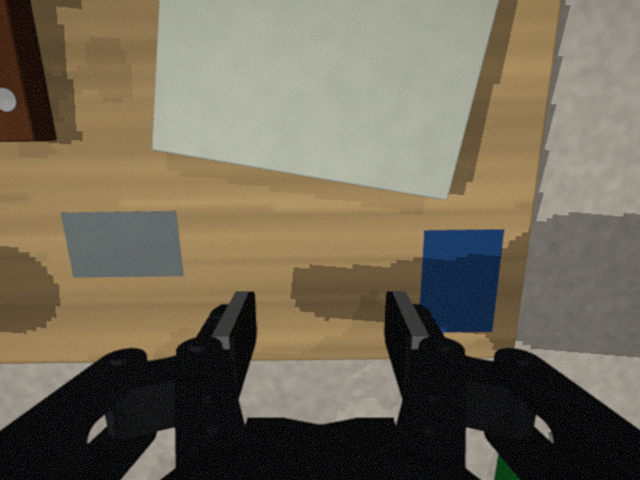

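Wrist view: panel's near edge runs from (153,150) to (447,198), with the two fingertips at (240,300) and (400,300) facing it squarely. Descend, then push +x.

Emit:
{"method": "send_rows", "body": {
  "motion": [
    {"dp":[0,0.004,-0.008],"rot":[0,0,0.01],"grip":0.05},
    {"dp":[0,0,-0.006],"rot":[0,0,0],"grip":0.05},
    {"dp":[0,0,0],"rot":[0,0,0],"grip":0.05},
    {"dp":[0.01,0.0012,0],"rot":[0,0,0],"grip":0.05},
    {"dp":[0.01,0.0012,0],"rot":[0,0,0],"grip":0.05},
    {"dp":[0.005,0.0006,0],"rot":[0,0,0],"grip":0.05},
    {"dp":[0.005,0.0006,0],"rot":[0,0,0],"grip":0.05},
    {"dp":[0.005,0.0006,0],"rot":[0,0,0],"grip":0.05},
    {"dp":[0.005,0.0006,0],"rot":[0,0,0],"grip":0.05}
  ]
}}

```text
clock: 3.28
tcp_pos: [0.4928, -0.173, 0.0323]
orientation: [-2.348, 2.087, -0.007]
contact_force: [-2.1, -0.5, 1.3]
grip_width: 0.0502
```

```bash
python3 s.py
```

```text
t 3.27 jig xy [-61.5 -52.9] z 32.3 yaw(jaw)-jig -90.14 zaxis [ 0.004 -0.003 -1.   ] F [-2.2 -0.2  1.3] w 0.0502
```

Emit:
{"method": "send_rows", "body": {
  "motion": [
    {"dp":[0.004,0.0005,-0.002],"rot":[0,0,0],"grip":0.05},
    {"dp":[0.004,0.0005,-0.002],"rot":[0,0,0],"grip":0.05},
    {"dp":[0.004,0.0005,-0.001],"rot":[0,0,0],"grip":0.05},
    {"dp":[0.004,0.0005,0],"rot":[0,0,0],"grip":0.05},
    {"dp":[0.004,0.0005,0],"rot":[0,0,0],"grip":0.05}
  ]
}}

```text
clock: 3.9
tcp_pos: [0.5127, -0.1705, 0.0265]
orientation: [2.346, -2.087, 0.004]
contact_force: [-2.5, -0.7, 1.9]
grip_width: 0.05
```

```bash
python3 s.py
```

```text
t 3.9 jig xy [-41.4 -52.8] z 26.5 yaw(jaw)-jig -90.16 zaxis [ 0.001 -0.003 -1.   ] F [-2.6 -0.3  1.9] w 0.05
```

Small steps to contact with the far fence.

Emit:
{"method": "send_rows", "body": {
  "motion": [
    {"dp":[0.003,0.0004,0],"rot":[0,0,0],"grip":0.05},
    {"dp":[0.002,0.0002,0],"rot":[0,0,0],"grip":0.05},
    {"dp":[0.001,0.0001,0],"rot":[0,0,0],"grip":0.05}
  ]
}}

```text
clock: 4.28
tcp_pos: [0.52, -0.1693, 0.0266]
orientation: [2.348, -2.087, 0.005]
contact_force: [-1.9, -0.5, 0.3]
grip_width: 0.0498
```

Emit:
{"method": "send_rows", "body": {
  "motion": [
    {"dp":[0.001,0.0001,0],"rot":[0,0,0],"grip":0.05},
    {"dp":[0.001,0.0001,0],"rot":[0,0,0],"grip":0.05}
  ]
}}

```text
clock: 4.53
tcp_pos: [0.5216, -0.1692, 0.0266]
orientation: [2.347, -2.086, 0.004]
contact_force: [-2.1, 0.1, 2.4]
grip_width: 0.0501
```

```bash
python3 s.py
```

```text
t 4.53 jig xy [-32.4 -52.5] z 26.6 yaw(jaw)-jig -90.12 zaxis [ 0.001 -0.003 -1.   ] F [-2.1  0.4  2.4] w 0.0501
```

Emit:
{"method": "send_rows", "body": {
  "motion": [
    {"dp":[0.0012,0.0001,0],"rot":[0,0,0],"grip":0.05},
    {"dp":[0.0012,0.0001,0],"rot":[0,0,0],"grip":0.05}
  ]
}}

```text
clock: 4.78
tcp_pos: [0.5241, -0.169, 0.0266]
orientation: [2.347, -2.086, 0.004]
contact_force: [-1.2, 0.3, 1.5]
grip_width: 0.0503
```

Emit:
{"method": "send_rows", "body": {
  "motion": [
    {"dp":[0.001,0.0001,0],"rot":[0,0,0],"grip":0.05},
    {"dp":[0.001,0.0001,0],"rot":[0,0,0],"grip":0.05}
  ]
}}

```text
clock: 5.03
tcp_pos: [0.5263, -0.1688, 0.0266]
orientation: [2.347, -2.086, 0.004]
contact_force: [-4.5, -1.3, 3.1]
grip_width: 0.05
```

Emit:
{"method": "send_rows", "body": {
  "motion": [
    {"dp":[0.001,0.0001,0],"rot":[0,0,0],"grip":0.05},
    {"dp":[0.001,0.0001,0],"rot":[0,0,0],"grip":0.05}
  ]
}}

```text
clock: 5.28
tcp_pos: [0.5262, -0.1687, 0.0264]
orientation: [2.345, -2.085, -0.001]
contact_force: [-4.3, -0.2, 3.2]
grip_width: 0.0504
```

```bash
python3 s.py
```

```text
t 5.28 jig xy [-27.8 -52.6] z 26.4 yaw(jaw)-jig -90.14 zaxis [-0.003 -0.003 -1.   ] F [-4.3  0.4  3.2] w 0.0504
```

Firm stop at x = -27.8 mm with a force of 4 N. Back off, lift, turn 90° and go round to the -y side.

Emit:
{"method": "send_rows", "body": {
  "motion": [
    {"dp":[-0.012,-0.0014,0],"rot":[0,0,0],"grip":0.05},
    {"dp":[-0.014,-0.0016,0.01],"rot":[0,0,0],"grip":0.05},
    {"dp":[0,0,0.04],"rot":[0,0,0.1],"grip":0.05},
    {"dp":[0,-0.01,0.03],"rot":[0,0,0.17],"grip":0.05},
    {"dp":[0.01,-0.015,0],"rot":[0,0,0.17],"grip":0.05},
    {"dp":[0.015,-0.015,0],"rot":[0,0,0.17],"grip":0.05},
    {"dp":[0.015,-0.015,0],"rot":[0,0,0.17],"grip":0.05},
    {"dp":[0.015,-0.015,0],"rot":[0,0,0.17],"grip":0.05},
    {"dp":[0.015,-0.015,0],"rot":[0,0,0.17],"grip":0.05},
    {"dp":[0.015,0,0],"rot":[0,0,0.17],"grip":0.05},
    {"dp":[0,0,0],"rot":[0,0,0.15],"grip":0.05},
    {"dp":[0,0,0],"rot":[0,0,0.1],"grip":0.05},
    {"dp":[0,0,0],"rot":[0,0,0],"grip":0.05}
  ]
}}

```text
clock: 6.9
tcp_pos: [0.5818, -0.2629, 0.1178]
orientation: [3.131, 0.211, 0.025]
contact_force: [-0.5, 0.2, 0.3]
grip_width: 0.0501
```

```bash
python3 s.py 25 -145
```

```text
t 6.9 jig xy [  16.2 -152.7] z 117.8 yaw(jaw)-jig 0.85 zaxis [ 0.016 -0.002 -1.   ] F [-0.5  0.2  0.3] w 0.0501
to go [0.00784696 0.00874119]
```

Emit:
{"method": "send_rows", "body": {
  "motion": [
    {"dp":[0.009,0.004,-0.04],"rot":[0,0.016,-0.015],"grip":0.05},
    {"dp":[0,0,-0.03],"rot":[0,0,0],"grip":0.05},
    {"dp":[0,0,-0.015],"rot":[0,0,0],"grip":0.05},
    {"dp":[0,0,-0.004],"rot":[0,0,0],"grip":0.05},
    {"dp":[0,0,0],"rot":[0,0,0],"grip":0.05}
  ]
}}

```text
clock: 7.52
tcp_pos: [0.5914, -0.2604, 0.0305]
orientation: [3.131, 0.172, 0.007]
contact_force: [-0.0, 0.6, 0.4]
grip_width: 0.0502
```

```bash
python3 s.py 25 -130; python3 - <<'E'
from h import *;from bench import imaging
import pickle
f=imaging.grab_frame('top');pickle.dump(f,open('pics/top1.pkl','wb'));crop(f,320,195,430,310,5,'pics/c3.png')
E
```

```text
t 7.53 jig xy [  26.  -151.4] z 30.5 yaw(jaw)-jig -0.58 zaxis [ 0.005 -0.006 -1.   ] F [0.  0.6 0.4] w 0.0502
to go [-0.00351934  0.02112406]
```

View pics/c3.png

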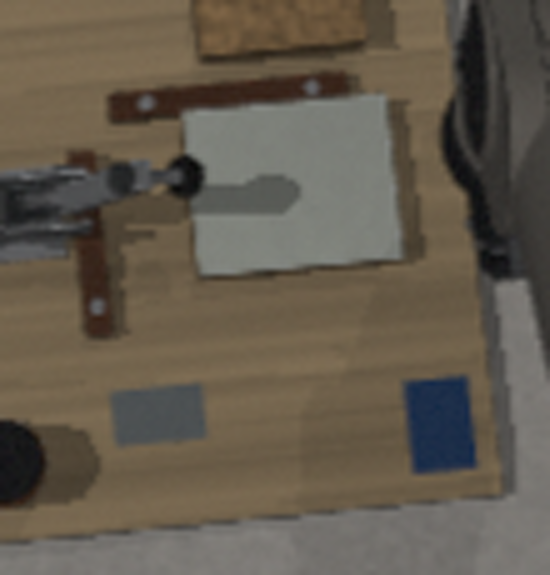

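Panel now lies square against the far fence: corners (185,108),(388,97),(403,258),(200,275). Now push +y.

Emit:
{"method": "send_rows", "body": {
  "motion": [
    {"dp":[-0.002,0.009,-0.003],"rot":[0,0,0.01],"grip":0.05},
    {"dp":[-0.001,0.009,-0.001],"rot":[0,0,0],"grip":0.05},
    {"dp":[-0.0006,0.005,0],"rot":[0,0,0],"grip":0.05},
    {"dp":[-0.0006,0.005,0],"rot":[0,0,0],"grip":0.05},
    {"dp":[-0.0006,0.005,0],"rot":[0,0,0],"grip":0.05},
    {"dp":[-0.0006,0.005,0],"rot":[0,0,0],"grip":0.05}
  ]
}}

```text
clock: 8.32
tcp_pos: [0.5871, -0.2203, 0.0289]
orientation: [3.128, 0.188, 0.014]
contact_force: [0.3, -1.2, -0.3]
grip_width: 0.0496
```

```bash
python3 s.py
```

```text
t 8.32 jig xy [  26.5 -111.1] z 28.9 yaw(jaw)-jig 0.01 zaxis [ 0.009 -0.008 -1.   ] F [ 0.1 -1.3 -0.3] w 0.0496
```

Emit:
{"method": "send_rows", "body": {
  "motion": [
    {"dp":[-0.0006,0.005,0],"rot":[0,0,0],"grip":0.05},
    {"dp":[-0.0006,0.005,0],"rot":[0,0,0],"grip":0.05},
    {"dp":[-0.0006,0.005,-0.001],"rot":[0,0,0],"grip":0.05},
    {"dp":[-0.0006,0.005,0],"rot":[0,0,0],"grip":0.05},
    {"dp":[-0.0006,0.005,0],"rot":[0,0,0],"grip":0.05},
    {"dp":[-0.0004,0.003,0],"rot":[0,0,0],"grip":0.05}
  ]
}}

```text
clock: 9.07
tcp_pos: [0.5837, -0.1917, 0.0281]
orientation: [3.126, 0.186, 0.014]
contact_force: [0.6, -1.6, 1.0]
grip_width: 0.0504
```

Emit:
{"method": "send_rows", "body": {
  "motion": [
    {"dp":[-0.0003,0.002,0],"rot":[0,0,0],"grip":0.05},
    {"dp":[-0.0003,0.002,0],"rot":[0,0,0],"grip":0.05}
  ]
}}

```text
clock: 9.32
tcp_pos: [0.5832, -0.1874, 0.0282]
orientation: [3.126, 0.186, 0.015]
contact_force: [-0.4, -2.1, 0.3]
grip_width: 0.0505
```

Emit:
{"method": "send_rows", "body": {
  "motion": [
    {"dp":[-0.0003,0.002,0],"rot":[0,0,0],"grip":0.05},
    {"dp":[-0.0002,0.0015,0],"rot":[0,0,0],"grip":0.05}
  ]
}}

```text
clock: 9.57
tcp_pos: [0.5827, -0.1838, 0.0281]
orientation: [3.126, 0.186, 0.015]
contact_force: [0.5, -1.7, 0.7]
grip_width: 0.0499
```

```bash
python3 s.py
```

```text
t 9.57 jig xy [ 26.5 -74.3] z 28.1 yaw(jaw)-jig -0.05 zaxis [ 0.01  -0.009 -1.   ] F [ 0.2 -1.7  0.7] w 0.0499
```

Emit:
{"method": "send_rows", "body": {
  "motion": [
    {"dp":[-0.0003,0.002,0],"rot":[0,0,0],"grip":0.05},
    {"dp":[-0.0002,0.0015,0],"rot":[0,0,0],"grip":0.05}
  ]
}}

```text
clock: 9.82
tcp_pos: [0.5821, -0.1802, 0.0281]
orientation: [3.126, 0.186, 0.015]
contact_force: [0.3, -1.1, 0.6]
grip_width: 0.0499
```

Emit:
{"method": "send_rows", "body": {
  "motion": [
    {"dp":[-0.0001,0.0012,0],"rot":[0,0,0],"grip":0.05},
    {"dp":[-0.0001,0.0012,0],"rot":[0,0,0],"grip":0.05}
  ]
}}

```text
clock: 10.07
tcp_pos: [0.5819, -0.1779, 0.0282]
orientation: [3.126, 0.186, 0.015]
contact_force: [0.7, -3.8, -0.1]
grip_width: 0.0499
```

Emit:
{"method": "send_rows", "body": {
  "motion": [
    {"dp":[-0.0001,0.0012,0],"rot":[0,0,0],"grip":0.05},
    {"dp":[-0.0001,0.0012,0],"rot":[0,0,0],"grip":0.05}
  ]
}}

```text
clock: 10.32
tcp_pos: [0.582, -0.1778, 0.0283]
orientation: [3.123, 0.184, 0.016]
contact_force: [0.6, -4.4, 0.0]
grip_width: 0.0499
```

Emit:
{"method": "send_rows", "body": {
  "motion": [
    {"dp":[-0.0001,0.0012,0],"rot":[0,0,0],"grip":0.05},
    {"dp":[-0.0001,0.0012,0],"rot":[0,0,0],"grip":0.05}
  ]
}}

```text
clock: 10.58
tcp_pos: [0.582, -0.1778, 0.0284]
orientation: [3.12, 0.182, 0.016]
contact_force: [0.9, -5.1, -0.7]
grip_width: 0.0499
```

```bash
python3 s.py
```

```text
t 10.57 jig xy [ 26.5 -68.3] z 28.4 yaw(jaw)-jig -0.19 zaxis [ 0.011 -0.015 -1.   ] F [ 0.3 -5.2 -0.7] w 0.0499
```

Stopped on the side fence at y = -68.3, with 5 N. Now re-seat x gently: back off, go round to the near side, short push.

Emit:
{"method": "send_rows", "body": {
  "motion": [
    {"dp":[0.0012,-0.012,0],"rot":[0,0.01,0],"grip":0.05},
    {"dp":[0.001,-0.012,0.01],"rot":[0,0,0],"grip":0.05},
    {"dp":[0,0,0.04],"rot":[0,0,-0.1],"grip":0.04},
    {"dp":[-0.01,-0.001,0.03],"rot":[0,0,-0.17],"grip":0.04},
    {"dp":[-0.018,-0.002,0],"rot":[0,0,-0.17],"grip":0.04},
    {"dp":[-0.018,-0.002,0],"rot":[0,0,-0.17],"grip":0.04},
    {"dp":[-0.018,-0.002,0],"rot":[0,0,-0.17],"grip":0.04},
    {"dp":[-0.018,0.01,0],"rot":[0,0,-0.17],"grip":0.04},
    {"dp":[-0.01,0.018,0],"rot":[0,0,-0.17],"grip":0.04},
    {"dp":[-0.004,0.018,0],"rot":[0,0,-0.17],"grip":0.04},
    {"dp":[-0.002,0.018,0],"rot":[0,0,-0.14],"grip":0.04},
    {"dp":[0,0.01,0],"rot":[0,0,-0.1],"grip":0.04},
    {"dp":[0,0,0],"rot":[0,0,0],"grip":0.04}
  ]
}}

```text
clock: 12.2
tcp_pos: [0.4848, -0.1356, 0.1175]
orientation: [2.334, -2.102, -0.004]
contact_force: [0.1, 0.3, 0.1]
grip_width: 0.04
```

```bash
python3 s.py -50 -22
```

```text
t 12.2 jig xy [-64.9 -14.7] z 117.5 yaw(jaw)-jig -90.89 zaxis [-0.002  0.001 -1.   ] F [0.1 0.3 0.1] w 0.04
to go [ 0.01568462 -0.00545527]
```

Emit:
{"method": "send_rows", "body": {
  "motion": [
    {"dp":[0.014,-0.006,-0.04],"rot":[0,0,0.015],"grip":0.04},
    {"dp":[0,0,-0.03],"rot":[0,0,0],"grip":0.04},
    {"dp":[0,0,-0.014],"rot":[0,0,0],"grip":0.04},
    {"dp":[0,0,-0.005],"rot":[0,0,0],"grip":0.04},
    {"dp":[0.008,0.001,0],"rot":[0,0,0],"grip":0.04},
    {"dp":[0.006,0.0007,0],"rot":[0,0,0],"grip":0.04}
  ]
}}

```text
clock: 12.95
tcp_pos: [0.5169, -0.1434, 0.0298]
orientation: [-2.354, 2.076, -0.005]
contact_force: [-0.0, 0.4, 0.1]
grip_width: 0.04
```

```bash
python3 s.py -30 -22
```

```text
t 12.95 jig xy [-34.  -26.3] z 29.8 yaw(jaw)-jig -89.69 zaxis [ 0.004 -0.    -1.   ] F [0.  0.4 0.1] w 0.04
to go [0.00342535 0.00474901]
```

Emit:
{"method": "send_rows", "body": {
  "motion": [
    {"dp":[0.003,0.002,-0.002],"rot":[0,0,-0.005],"grip":0.04},
    {"dp":[0.0015,0.0002,0],"rot":[0,0,0],"grip":0.04}
  ]
}}

```text
clock: 13.2
tcp_pos: [0.5231, -0.1409, 0.0289]
orientation: [-2.348, 2.081, -0.008]
contact_force: [-3.9, -0.9, 0.3]
grip_width: 0.0399
```

Emit:
{"method": "send_rows", "body": {
  "motion": [
    {"dp":[0.0015,0.0002,0],"rot":[0,0,0],"grip":0.04},
    {"dp":[0.0013,0.0001,0],"rot":[0,0,0],"grip":0.04}
  ]
}}

```text
clock: 13.45
tcp_pos: [0.5231, -0.141, 0.0286]
orientation: [2.351, -2.083, 0.002]
contact_force: [-5.1, 0.3, 3.5]
grip_width: 0.0398
```

Emit:
{"method": "send_rows", "body": {
  "motion": [
    {"dp":[0.0013,0.0001,0],"rot":[0,0,0],"grip":0.04},
    {"dp":[0.0015,0.0001,0],"rot":[0,0,0],"grip":0.04}
  ]
}}

```text
clock: 13.7
tcp_pos: [0.523, -0.1409, 0.0283]
orientation: [2.348, -2.081, -0.004]
contact_force: [-6.1, -0.4, 5.8]
grip_width: 0.0405
```

```bash
python3 s.py
```

```text
t 13.7 jig xy [-27.6 -24.6] z 28.3 yaw(jaw)-jig -89.96 zaxis [-0.005 -0.001 -1.   ] F [-6.1  0.4  5.8] w 0.0405
```

Panel re-seats at x = -27.6, the same stop, so it is home on both fences. Back off, lift over the clamp, close the fingers and turn.

Emit:
{"method": "send_rows", "body": {
  "motion": [
    {"dp":[-0.015,-0.002,0],"rot":[0,0,0],"grip":0.04},
    {"dp":[-0.005,0,0.04],"rot":[0,0,0],"grip":0},
    {"dp":[0,0,0.05],"rot":[0,0,0.15],"grip":0},
    {"dp":[0,0,0.05],"rot":[0,0,0.17],"grip":0},
    {"dp":[0,0,0.05],"rot":[0,0,0.17],"grip":0},
    {"dp":[0,0.01,0.04],"rot":[0,0,0.17],"grip":0},
    {"dp":[0.008,0.022,0.02],"rot":[0,0,0.17],"grip":0},
    {"dp":[0.01,0.03,0],"rot":[0,0,0.17],"grip":0},
    {"dp":[0.01,0.03,0],"rot":[0,0,0.17],"grip":0},
    {"dp":[0.01,0.03,0],"rot":[0,0,0.17],"grip":0},
    {"dp":[0.01,0.03,0],"rot":[0,0,0.15],"grip":0},
    {"dp":[0.005,0.02,0],"rot":[0,0,0.1],"grip":0},
    {"dp":[0,0,0],"rot":[0,0,0],"grip":0}
  ]
}}

```text
clock: 15.32
tcp_pos: [0.5533, 0.0319, 0.2872]
orientation: [3.125, 0.292, 0.033]
contact_force: [-0.0, -0.7, 0.1]
grip_width: 0.0001
```

```bash
python3 s.py 25 130;  python3 - <<'E'
from h import *;from bench import imaging
f=imaging.grab_frame('scene');crop(f,195,175,385,315,4,'pics/c4.png')
E
```

```text
t 15.32 jig xy [ 23.2 143.4] z 287.2 yaw(jaw)-jig 3.81 zaxis [ 0.021 -0.001 -1.   ] F [-0.1 -0.6  0.1] w 0.0001
to go [ 0.00342111 -0.01309083]
```

View pics/c4.png

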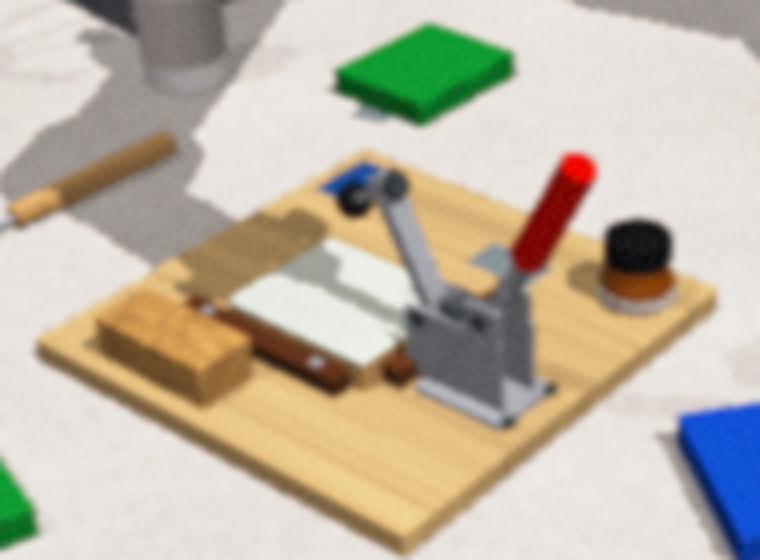

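The panel sits against both fences (front corner at (362,370)), and lever and arm are still open. Descend to z ≈ 172 just on the -y side of the grip.

Emit:
{"method": "send_rows", "body": {
  "motion": [
    {"dp":[0.0035,-0.014,0],"rot":[0,0.02,-0.066],"grip":0},
    {"dp":[0,0,-0.03],"rot":[0,0,0],"grip":0},
    {"dp":[0,0,-0.04],"rot":[0,0,0],"grip":0},
    {"dp":[0,0,-0.025],"rot":[0,0,0],"grip":0},
    {"dp":[0,0,-0.01],"rot":[0,0,0],"grip":0},
    {"dp":[0,0,0],"rot":[0,0,0],"grip":0}
  ]
}}

```text
clock: 16.12
tcp_pos: [0.556, 0.0058, 0.18]
orientation: [3.13, 0.144, 0.005]
contact_force: [0.7, 0.8, 0.9]
grip_width: 0.0001
```

```bash
python3 s.py 25 135
```

```text
t 16.12 jig xy [ 22.6 117.2] z 180.0 yaw(jaw)-jig -1.59 zaxis [ 0.004 -0.008 -1.   ] F [0.8 0.7 0.9] w 0.0001
to go [0.00020444 0.01797824]
```

Emit:
{"method": "send_rows", "body": {
  "motion": [
    {"dp":[0,0.008,-0.006],"rot":[0,0,0.028],"grip":0},
    {"dp":[0,0.005,-0.002],"rot":[0,0,0],"grip":0},
    {"dp":[0,0,0],"rot":[0,0,0],"grip":0}
  ]
}}

```text
clock: 16.5
tcp_pos: [0.5575, 0.02, 0.174]
orientation: [3.128, 0.19, 0.013]
contact_force: [0.1, -0.2, -0.5]
grip_width: 0.0001
```

Emit:
{"method": "send_rows", "body": {
  "motion": [
    {"dp":[0.0005,0.002,0],"rot":[0,0,0],"grip":0},
    {"dp":[0,0.002,0],"rot":[0,0,0],"grip":0}
  ]
}}

```text
clock: 16.75
tcp_pos: [0.5585, 0.0242, 0.1746]
orientation: [3.127, 0.19, 0.014]
contact_force: [-0.1, 0.6, 0.5]
grip_width: 0.0003
```

```bash
python3 s.py 25 143
```

```text
t 16.75 jig xy [ 27.3 135.1] z 174.6 yaw(jaw)-jig 0.07 zaxis [ 0.01  -0.008 -1.   ] F [-0.1  0.6  0.5] w 0.0003
to go [-0.00325401  0.00752182]
```

Emit:
{"method": "send_rows", "body": {
  "motion": [
    {"dp":[-0.0015,0.002,-0.001],"rot":[0,0,0],"grip":0},
    {"dp":[-0.001,0.002,-0.001],"rot":[0,0,0],"grip":0}
  ]
}}

```text
clock: 17.0
tcp_pos: [0.556, 0.0285, 0.1726]
orientation: [3.127, 0.189, 0.015]
contact_force: [-0.4, -0.9, 0.0]
grip_width: -0.0001
```

Emit:
{"method": "send_rows", "body": {
  "motion": [
    {"dp":[-0.0005,0.002,-0.001],"rot":[0,0,0],"grip":0},
    {"dp":[-0.0003,0.002,-0.001],"rot":[0,0,0],"grip":0}
  ]
}}

```text
clock: 17.25
tcp_pos: [0.5551, 0.0324, 0.1705]
orientation: [3.127, 0.189, 0.015]
contact_force: [0.5, -0.9, 1.6]
grip_width: 0.0
```

Emit:
{"method": "send_rows", "body": {
  "motion": [
    {"dp":[-0.0003,0.002,-0.001],"rot":[0,0,0],"grip":0},
    {"dp":[-0.0003,0.002,-0.001],"rot":[0,0,0],"grip":0}
  ]
}}

```text
clock: 17.5
tcp_pos: [0.5548, 0.0364, 0.1687]
orientation: [3.126, 0.188, 0.016]
contact_force: [-0.4, -1.0, 2.4]
grip_width: 0.0002
```

```bash
python3 s.py
```

```text
t 17.5 jig xy [ 25.1 147.6] z 168.7 yaw(jaw)-jig 0.03 zaxis [ 0.011 -0.009 -1.   ] F [-0.5 -1.   2.4] w 0.0002
```

Light contact with the grip (about 2.5 N) at E ≈ 59°, which matches the sighted 62°. Now follow the arc.

Emit:
{"method": "send_rows", "body": {
  "motion": [
    {"dp":[-0.0005,0.0038,-0.0019],"rot":[0,0,0],"grip":0},
    {"dp":[-0.0005,0.0038,-0.0019],"rot":[0,0,0],"grip":0},
    {"dp":[-0.0005,0.0036,-0.0022],"rot":[0,0,0],"grip":0},
    {"dp":[-0.0005,0.0036,-0.0022],"rot":[0,0,0],"grip":0},
    {"dp":[-0.0004,0.0034,-0.0025],"rot":[0,0,0],"grip":0},
    {"dp":[-0.0004,0.0034,-0.0025],"rot":[0,0,0],"grip":0}
  ]
}}

```text
clock: 18.25
tcp_pos: [0.5518, 0.0593, 0.1546]
orientation: [3.126, 0.188, 0.016]
contact_force: [-0.5, -1.2, 1.4]
grip_width: 0.0002
```

```bash
cat > l.py <<'E'
from h import *;from bench import get_obs
o=get_obs();state(o);j=rot(JA).T@(o['tcp_pos'][:2]-JC)
d=np.array([j[1]+.008-.115,o['tcp_pos'][2]-.08]);r=np.hypot(*d);p=np.arctan2(d[1],d[0])
print('r',round(r*1e3,1),'phi',round(np.degrees(p),1),'E',round(np.degrees(p-np.arcsin(.011/r)),1),'Ft',round(o['contact_force'][2]*np.cos(p)-(rot(JA).T@o['contact_force'][:2])[1]*np.sin(p),1))
E
python3 l.py
```

```text
t 18.25 jig xy [ 24.9 170.8] z 154.6 yaw(jaw)-jig 0.02 zaxis [ 0.011 -0.009 -1.   ] F [-0.7 -1.1  1.4] w 0.0002
r 98.2 phi 49.5 E 43.1 Ft 1.7
```

Emit:
{"method": "send_rows", "body": {
  "motion": [
    {"dp":[-0.0004,0.0032,-0.0028],"rot":[0,0,0],"grip":0},
    {"dp":[-0.0004,0.0031,-0.0029],"rot":[0,0,0],"grip":0},
    {"dp":[-0.0004,0.0029,-0.0031],"rot":[0,0,0],"grip":0},
    {"dp":[-0.0003,0.0028,-0.0032],"rot":[0,0,0],"grip":0},
    {"dp":[-0.0003,0.0026,-0.0033],"rot":[0,0,0],"grip":0}
  ]
}}

```text
clock: 18.88
tcp_pos: [0.5499, 0.075, 0.1382]
orientation: [3.126, 0.188, 0.016]
contact_force: [0.6, 0.1, 1.6]
grip_width: -0.0003
```

```bash
python3 l.py
```

```text
t 18.88 jig xy [ 24.9 186.5] z 138.2 yaw(jaw)-jig 0.02 zaxis [ 0.011 -0.009 -1.   ] F [0.6 0.  1.6] w -0.0003
r 98.5 phi 36.2 E 29.8 Ft 1.3
```

Emit:
{"method": "send_rows", "body": {
  "motion": [
    {"dp":[-0.0002,0.0018,-0.0025],"rot":[0,0,0],"grip":0},
    {"dp":[-0.0002,0.0017,-0.0026],"rot":[0,0,0],"grip":0},
    {"dp":[-0.0002,0.0016,-0.0026],"rot":[0,0,0],"grip":0}
  ]
}}

```text
clock: 19.25
tcp_pos: [0.5492, 0.0805, 0.1299]
orientation: [3.126, 0.188, 0.015]
contact_force: [-0.1, -1.2, 2.7]
grip_width: 0.0
```

```bash
python3 l.py
```

```text
t 19.25 jig xy [ 24.9 192.1] z 129.9 yaw(jaw)-jig 0.02 zaxis [ 0.01  -0.009 -1.   ] F [-0.2 -1.2  2.7] w 0.0
r 98.7 phi 30.4 E 24.0 Ft 2.9
```

Emit:
{"method": "send_rows", "body": {
  "motion": [
    {"dp":[-0.0002,0.0014,-0.0027],"rot":[0,0,0],"grip":0},
    {"dp":[-0.0002,0.0014,-0.0027],"rot":[0,0,0],"grip":0}
  ]
}}

```text
clock: 19.5
tcp_pos: [0.5494, 0.0834, 0.125]
orientation: [3.126, 0.188, 0.017]
contact_force: [-1.5, -2.4, 6.7]
grip_width: 0.0001
```

Emit:
{"method": "send_rows", "body": {
  "motion": [
    {"dp":[-0.0002,0.0013,-0.0028],"rot":[0,0,0],"grip":0},
    {"dp":[-0.0002,0.0012,-0.0028],"rot":[0,0,0],"grip":0}
  ]
}}

```text
clock: 19.75
tcp_pos: [0.5498, 0.0856, 0.1207]
orientation: [3.125, 0.186, 0.02]
contact_force: [-2.8, -2.4, 11.4]
grip_width: -0.0001
```

```bash
python3 l.py
```

```text
t 19.75 jig xy [ 26.  197.1] z 120.7 yaw(jaw)-jig -0.04 zaxis [ 0.013 -0.011 -1.   ] F [-3.  -2.  11.4] w -0.0001
r 98.9 phi 24.3 E 17.9 Ft 11.2
```

Emit:
{"method": "send_rows", "body": {
  "motion": [
    {"dp":[-0.0006,0.0011,-0.0028],"rot":[0,0,0],"grip":0},
    {"dp":[-0.0006,0.001,-0.0028],"rot":[0,0,0],"grip":0}
  ]
}}

```text
clock: 20.0
tcp_pos: [0.5494, 0.0874, 0.1169]
orientation: [3.123, 0.185, 0.023]
contact_force: [-3.0, -2.8, 11.2]
grip_width: 0.0001
```

```bash
python3 l.py
```

```text
t 20.0 jig xy [ 25.9 198.9] z 116.9 yaw(jaw)-jig -0.08 zaxis [ 0.015 -0.012 -1.   ] F [-3.3 -2.4 11.2] w 0.0001
r 99.1 phi 21.9 E 15.5 Ft 11.3
```

Emit:
{"method": "send_rows", "body": {
  "motion": [
    {"dp":[-0.0005,0.001,-0.0028],"rot":[0,0,0],"grip":0},
    {"dp":[-0.0005,0.0008,-0.0028],"rot":[0,0,0],"grip":0}
  ]
}}

```text
clock: 20.25
tcp_pos: [0.5493, 0.0889, 0.1132]
orientation: [3.122, 0.184, 0.026]
contact_force: [-3.2, -2.0, 10.7]
grip_width: -0.0003
```

```bash
python3 l.py
```

```text
t 20.25 jig xy [ 26.  200.5] z 113.2 yaw(jaw)-jig -0.12 zaxis [ 0.018 -0.013 -1.   ] F [-3.4 -1.6 10.7] w -0.0003
r 99.2 phi 19.6 E 13.2 Ft 10.6
```

Emit:
{"method": "send_rows", "body": {
  "motion": [
    {"dp":[-0.0005,0.0008,-0.0028],"rot":[0,0.008,0],"grip":0},
    {"dp":[-0.0005,0.0008,-0.0026],"rot":[0,0.005,0],"grip":0}
  ]
}}

```text
clock: 20.5
tcp_pos: [0.5489, 0.0903, 0.1095]
orientation: [3.121, 0.183, 0.008]
contact_force: [-2.4, -3.1, 9.4]
grip_width: -0.0001
```

Emit:
{"method": "send_rows", "body": {
  "motion": [
    {"dp":[-0.0003,0.0007,-0.0025],"rot":[0,0,0],"grip":0},
    {"dp":[-0.0003,0.0006,-0.0025],"rot":[0,0,0],"grip":0}
  ]
}}

```text
clock: 20.75
tcp_pos: [0.5486, 0.0915, 0.1057]
orientation: [3.12, 0.182, 0.009]
contact_force: [-2.3, -1.3, 6.6]
grip_width: 0.0002
```

```bash
python3 l.py
```

```text
t 20.75 jig xy [ 25.6 203.1] z 105.7 yaw(jaw)-jig -0.18 zaxis [ 0.007 -0.016 -1.   ] F [-2.5 -1.   6.6] w 0.0002
r 99.4 phi 15.0 E 8.6 Ft 6.6
```

Emit:
{"method": "send_rows", "body": {
  "motion": [
    {"dp":[-0.0002,0.0004,-0.002],"rot":[0,0,0],"grip":0},
    {"dp":[-0.0002,0.0004,-0.002],"rot":[0,0,0],"grip":0}
  ]
}}

```text
clock: 21.0
tcp_pos: [0.5482, 0.0924, 0.1022]
orientation: [3.12, 0.182, 0.009]
contact_force: [-0.7, -0.7, 4.3]
grip_width: -0.0001
```

Emit:
{"method": "send_rows", "body": {
  "motion": [
    {"dp":[-0.0002,0.0003,-0.0018],"rot":[0,0,0],"grip":0}
  ]
}}

```text
clock: 21.12
tcp_pos: [0.5479, 0.0928, 0.1003]
orientation: [3.12, 0.182, 0.009]
contact_force: [-0.3, -1.0, 3.4]
grip_width: 0.0001
```

Emit:
{"method": "send_rows", "body": {
  "motion": [
    {"dp":[-0.0002,0.0003,-0.0018],"rot":[0,0,0],"grip":0}
  ]
}}

```text
clock: 21.25
tcp_pos: [0.5476, 0.0932, 0.0982]
orientation: [3.12, 0.182, 0.009]
contact_force: [0.3, -1.5, 0.4]
grip_width: 0.0
```

```bash
python3 l.py
```

```text
t 21.25 jig xy [ 24.8 204.9] z 98.2 yaw(jaw)-jig -0.19 zaxis [ 0.007 -0.016 -1.   ] F [ 0.1 -1.5  0.4] w 0.0
r 99.5 phi 10.5 E 4.2 Ft 0.7
```

Emit:
{"method": "send_rows", "body": {
  "motion": [
    {"dp":[0,0.0002,-0.0013],"rot":[0,0,0],"grip":0}
  ]
}}

```text
clock: 21.38
tcp_pos: [0.5474, 0.0936, 0.0965]
orientation: [3.12, 0.182, 0.009]
contact_force: [-0.1, 0.3, -0.0]
grip_width: 0.0001
```

Emit:
{"method": "send_rows", "body": {
  "motion": [
    {"dp":[0,0.0001,-0.0013],"rot":[0,0,0],"grip":0}
  ]
}}

```text
clock: 21.5
tcp_pos: [0.5472, 0.0939, 0.0948]
orientation: [3.121, 0.183, 0.008]
contact_force: [-1.1, 0.4, -0.1]
grip_width: -0.0004
```

```bash
python3 l.py; python3 - <<'E'
from h import *;from bench import imaging
f=imaging.grab_frame('scene');crop(f,225,175,385,315,5,'pics/c5.png')
E
```

```text
t 21.5 jig xy [ 24.5 205.6] z 94.8 yaw(jaw)-jig -0.17 zaxis [ 0.006 -0.015 -1.   ] F [-1.   0.5 -0.1] w -0.0004
r 99.7 phi 8.6 E 2.2 Ft -0.2
```

View pics/c5.png

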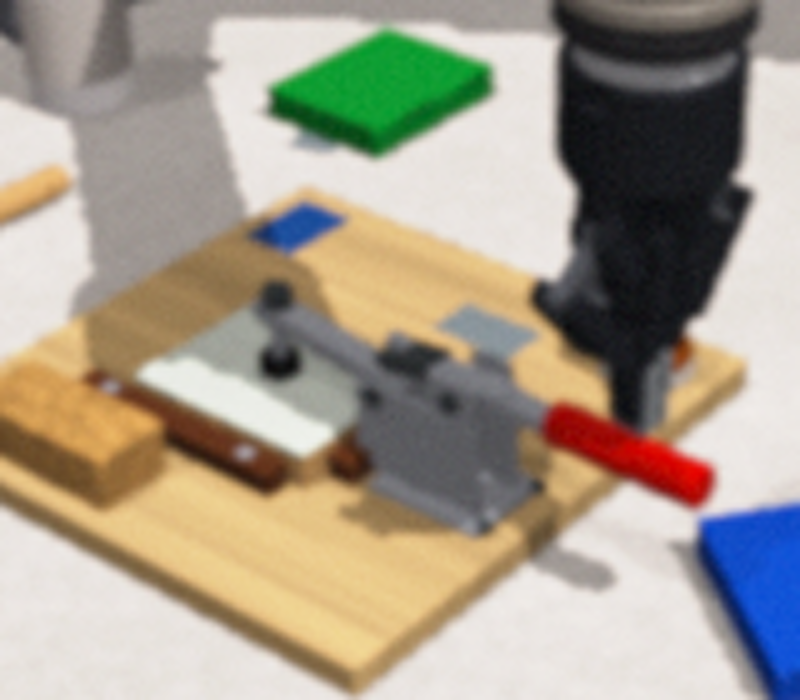

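The lever is down (tip at (695,482)), the pad rests on the panel at (280,360), and the tool force is zero, so it has snapped over. Lift straight off and check.

Emit:
{"method": "send_rows", "body": {
  "motion": [
    {"dp":[0,0,0.02],"rot":[0,0,0],"grip":0},
    {"dp":[0,0,0.05],"rot":[0,0,0],"grip":0},
    {"dp":[0,0,0.05],"rot":[0,0,0],"grip":0},
    {"dp":[0,0.04,0.04],"rot":[0,0,0],"grip":0},
    {"dp":[0,0.05,0],"rot":[0,0,0],"grip":0},
    {"dp":[0,0.05,0],"rot":[0,0,0],"grip":0},
    {"dp":[0,0.05,0],"rot":[0,0,0],"grip":0},
    {"dp":[0,0,0],"rot":[0,0,0],"grip":0}
  ]
}}

```text
clock: 22.55
tcp_pos: [0.5459, 0.2903, 0.2721]
orientation: [3.127, 0.18, 0.021]
contact_force: [-0.1, -0.6, -0.1]
grip_width: -0.0
```

```bash
python3 s.py; python3 - <<'E'
from h import *;from bench import imaging
f=imaging.grab_frame('scene');t=imaging.grab_frame('top')
h=J2W(.025,.115);d=rot(JA)@[0,1]
for el in(-5,-3,-1,1,3,5,8):
    E=np.radians(el);print(el,np.round([(proj(f,[*(h+d*r*np.cos(E)),.08+r*np.sin(E)])-[225,195])*5 for r in(.045,.125)]).tolist())
# home outline of the panel top in the top view crop
A=cv2.resize(f['img'][195:300,225:385,::-1],(800,525),interpolation=cv2.INTER_CUBIC)[:, 200:]
B=cv2.resize(t['img'][190:300,285:430,::-1],None,fx=5,fy=5,interpolation=cv2.INTER_CUBIC)
for s in[(-.02,-.06),(-.02,.05),(.07,-.06),(.07,.05)]:
    u=(proj(t,[*J2W(*s),.04])-[285,190]+.5)*5; cv2.circle(B,tuple(int(v) for v in u),3,(0,0,255),1);print(u)
cv2.imwrite('pics/c6.png',B);cv2.imwrite('pics/c7.png',A)
E
```

```text
t 22.55 jig xy [ 46.7 400.8] z 272.1 yaw(jaw)-jig -0.29 zaxis [ 0.014 -0.009 -1.   ] F [-0.2 -0.6 -0.1] w -0.0
-5 [[549.0, 320.0], [699.0, 399.0]]
-3 [[549.0, 317.0], [700.0, 391.0]]
-1 [[549.0, 314.0], [701.0, 383.0]]
1 [[549.0, 311.0], [701.0, 374.0]]
3 [[549.0, 308.0], [701.0, 366.0]]
5 [[549.0, 305.0], [701.0, 357.0]]
8 [[549.0, 301.0], [700.0, 344.0]]
[490.39145682 292.68198945]
[285.47013787 311.8814924 ]
[472.34876845 127.09983374]
[269.00658445 146.15162053]
```

View pics/c6.png

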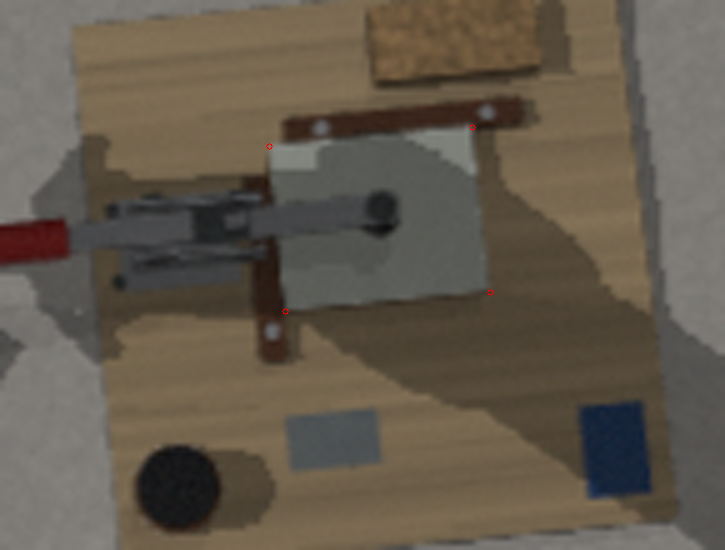

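View pics/c7.png

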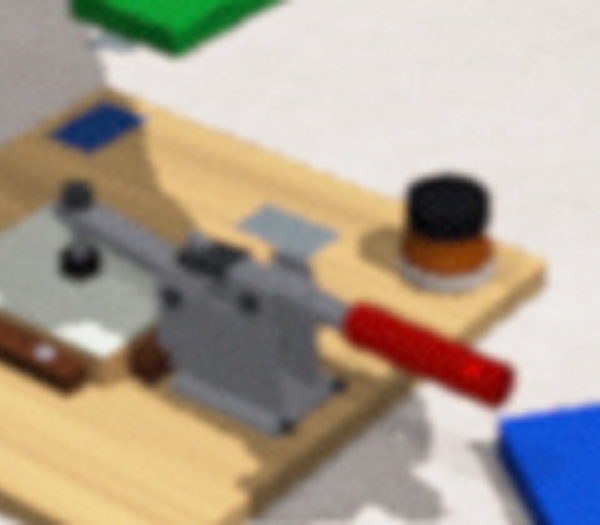

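The lever tip at (692,382) in scene-crop pixels matches E ≈ -1°, which is the 1.1 rad stop. The panel corners fall within about 1-2 mm of the predicted home outline.

```bash
python3 -c "
from bench import hand_in;print(hand_in())"
```

```text
the job is handed in; nothing more can be done
None
```

The panel is home against both fences and the clamp is locked on its stop, handed in at about 23 s of the 72 s allowed.

- **Panel:** I pushed it with two fingertips against the far fence, then the side fence, then re-checked the far fence. Both pushes on the far fence stopped within 0.2 mm of each other. In the last top view its corners lay within about 1–2 mm of the predicted home outline, which is the limit of the camera calibration.
- **Lever:** I took it down along its arc until the force faded through dead centre and it dropped away from the finger by itself. I did not press on it after that. Its sighted elevation is about -1°, which matches the 1.1 rad stop, and the pad rests on the panel.
- **Forces:** the highest reading was about 9 N on the panel and about 12 N on the lever, both under the 25 N limit. These are readings at the end of each move call, so a brief peak in between would not show.
- **Other things:** the sanding block, jar and the rest of the jig look undisturbed in the final views. I did not re-measure the items out on the bench.

No check failed or disagreed with another.

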